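# Caliper a flanged brass barrel and lock the reading

## Robot

A 6-joint arm with a two-finger parallel gripper is mounted at the origin on the work surface. World frame = base frame: x ahead of the robot, y to its left, z up, the work surface at z = 0. Lengths are in m, angles in rad, forces in N, time in s.
With the tool pointing down it reaches from about 0.4 to 0.825 m from the base axis. Payload 7 kg.
Tool frame: the origin (TCP) lies at the centre of the arm's flange, where the gripper is bolted on; the fingertips stand 178 mm ahead of it and the grasp point (between the pads) lies arm.tcp_to_grasp ahead of it (arm.tcp_to_grasp is the distance from the TCP to the grasp point, in m); z points along the fingers, y is the direction in which the jaws open and shut (so a half turn about z gives the same grasp; the last joint's range is limited). The gripper opens to 88 mm and grips with 3 to 60 N. Pads are 19 mm wide; open, the fingers measure 130 mm over their backs; the gripper's body (78 mm by 193 mm) begins 47 mm behind the grasp point.
Start: joints at [-0.838, 0.359, 0.012, 0, -1.224, -0.288], TCP at [0.29, -0.609, 0.405] pointing down, gripper open.
Joint ranges: [-3.07, 3.07], [-1.43, 2.12], [-1.02, 1.25], [-3.03, 1.67], [-3.05, -0], [-3.03, 3.03]. Speed limits (rad/s): [2.39, 2.39, 3.01, 3.14, 3.14, 3.14].

## Interface

Orientations are given as [roll, pitch, yaw] about the fixed x, y, z axes, in that order (R = Rz(yaw) Ry(pitch) Rx(roll)).
In Python, from station import arm gives the robot as it stands.
- The arm moves only by the tool move_arm, never from a script. Its argument "deltas" is a list of rows, each a list of 6 numbers: the shift along the world's x, y, z in mm, then the turn, a rotation vector about the world's x, y, z in degrees. In form: [[tx, ty, tz, ax, ay, az], ...]. A call has exactly 5 rows; each row shifts and turns the commanded pose from where the row before left it; what a row does not reach is not made up. A row lasts 1/12 s, in which the tool goes at most 41.7 mm and 7.16 degrees, less where a joint would pass 70% of its speed; a pose out of reach is approached as far as the arm can. A call with a gripper value outside its range is refused whole. "claw" is the closure in counts, from 0 (fully open) to 255 (shut), set as the call begins (left out, the last holds). The fingers move at their own pace and stop on an object; "squeeze" is the grip in N (left out, the last holds). Time passes only in rows, so rows that do not move let the fingers close, or fill a call up. It gives the time, the measured TCP pose, the force and the opening at its end, in the units of the state.
- arm.get_state(): the state, without advancing time (a new reading comes with each control period).
- arm.grab_frame(name): name is "scene" or "top"; returns the picture (420x560x3 uint8, red, green, blue); there is no depth.
- arm.calibration(name): a dict with "intrinsics" (3x3 intrinsics, pixels), "k1" (the pictures are not rectified: a ray, as slopes to the right and down, at radius r is drawn at 1 + k1 r^2 times it, then the intrinsics apply), "T" (4x4, takes a point from camera to world coordinates). Camera axes: x right, y up, looking along -z (the intrinsics and any distortion apply to the point x, -y, -z); pixel columns grow to the right and rows downward; lengths in m; the calibration is good to about 2 mm. A picture is of the moment at which its call begins. calibration takes no time and is no camera call.
- arm.job_done(): hands the job in, once; it reports no verdict.
Trained networks look in the newest picture that a camera, given by its name, has taken for a name from the list of things; names that differ only in an ending like _2 or _b are one class to them, and where a whole thing is asked for, a point or a joint stands for the part that bears it (a point fixed in the world has none). Each returns a list of dicts, best first, with "score" (0 to 1); they miss things now and then, are a little off and sometimes report something else, mostly with a low value. They report only what shows in the picture. A call takes as long as a camera call. They do not tell look-alikes from the thing itself.
- arm.spot_in(thing, camera): "xy" ([column, row] in pixels, amid what is visible of it).
- arm.masks_of(thing, camera): "pixels" (420x560 bool, what is visible of it) and "xy" ([column, row] in pixels, amid what is visible of it).
- arm.spot_point(thing, camera): "xy" ([column, row] in pixels: a listed point, or the origin of a listed thing).
The state is a dict: "t": time; "q": joint angles; "qd": joint speeds; "joint_efforts": joint torques, N m; "eef_pos": TCP position; "ee_rot": TCP orientation; "force": force on the tool from outside, world axes, zero at the start; "moment": the same for the moment, N m; "width": finger opening in m.
Only numpy, scipy, OpenCV 4.12 (cv2) and the standard library are available. Lean on these libraries where they do the work, as an engineer would, in place of code of your own. Each camera call takes 0.05 s, during which the arm holds its last target. There are 200 camera calls.

## Task

Measure the flanged brass clock barrel from the parts tray in the bench caliper: slide the caliper's jaw open, stand the barrel on its flange on the bed between jaw and sprung anvil, and slide the jaw gently shut on it until the anvil's pointer stands between the two lines, never driving the anvil to its stop. With the jaw left so, swing the lock lever on the jaw right over, away from the robot. Leave everything else where it lies.

Things in the scene. Friction and masses are not known exactly. Their poses are not given: they have to be found in the camera images.
- rest (a point): Bench caliper, bolted down: two flat steel bars side by side (80 x 350 mm, top 36 mm over the table) are its bed. Point on the bed's top and centreline where the barrel can stand. y: along the bed, the way the jaw slides, from anvil to jaw; z up; x away from the robot. Jaw face at y = -34 mm + jaw; jaw and anvil faces are 40 mm wide in x; the jaw's is 23, the anvil's 20 mm tall.
- anvil_zero (a point): On the bed's centreline, bed top, at the anvil face's rest position (34 mm to -y of rest; axes the same). The flat face looks to +y. The fixed grey anvil housing lies 38 to 116 mm to -y of here, 17 mm over the bed; the dark pointer rides over the white plate on top, 21 mm over the bed.
- jaw (a joint): Sliding jaw: opening in m between its face and the anvil's rest position (range 0 to 0.075; starts 0.012 to 0.030, too narrow for the barrel). Rubs with about 9 N and stays where it is left. Its carriage reaches 102 mm to +y from the face, 56 mm wide, top 23 mm over the bed.
- jaw_post (a point): Thumb post of the jaw: round upright dark steel post, 16 mm diameter with a 20 mm head (48 to 59 mm over the bed), standing on the carriage, 38 mm to +y from the jaw face. Point on its axis 41 mm over the bed; axes as rest. Pinch it or push it along y to slide the jaw.
- anvil (a joint): Sprung anvil: m pushed back to -y (0 at rest, 0.020 at its stop; past 0.017 counts as driven to the stop). Spring 0.9 N plus 0.45 N per mm; returns by itself. Its pointer's tip is at the first black line at 0.005, at the second at 0.013. With the 40 mm flange between the faces, anvil = 0.040 - jaw.
- lock (a joint): Lock lever on the jaw, hinged about y, in rad: 0 leans 0.6 towards the robot (-x of rest), 1.2 leans 0.6 away (+x), fully over and locked; starts 0 to 0.15. Stays where it is left; its tip moves with about 1.5 N. The jaw's own rubbing, not the lever, holds the jaw in this model.
- lock_tip (a point): Centre of the 16 mm dark steel ball at the end of the lock lever, 40 mm from the hinge; the rod is 8 mm thick. The hinge is on the bed's centreline, 48 mm to +y from jaw_post, 32 mm over the bed; the small block it sits on (22 x 24 mm) is 34 mm over the bed.
- barrel_stem (a point): Clock barrel, loose turned brass, 0.17 to 0.34 kg: a 40 mm diameter flange 18 mm high at the foot, a slim 16 mm diameter stem above, 60 mm tall in all: the only part with a tall stem. Point on its axis 42 mm above the foot, mid-stem; z up along the stem. Starts standing on its flange in the tray.
- tray: Shallow fixed wooden parts tray, 250 x 110 mm, rim 14 mm high, inner floor 4 mm over the table. Origin: centre of its underside; x along its length. Three brass parts stand along its length, about 75 mm apart, in any order.
- pulley_mid (a point): Another turned part in the tray, not wanted: grooved brass pulley with two 34 mm flanges, 28 mm high; point at its centre. Leave it.
- bush_mid (a point): Another turned part in the tray, not wanted: plain hollow brass bush, 30 mm diameter, 34 mm high; point at its centre. Leave it.
- loupe: Bystander: orange eye loupe, 36 mm wide, 30 mm tall; origin at the underside's centre.
- driver: Bystander: small screwdriver, 130 mm long, wooden handle, lying beyond the caliper; origin under a point of its length.
- oiler: Bystander: small amber jar, 28 mm wide, 50 mm tall; origin at the underside's centre.
- plate: Bystander: round brass movement plate, 64 mm wide, 10 mm thick; origin at the underside's centre.
Things that resemble listed ones, but are neither listed nor needed, are in the scene too. What is shaped like the part that bears barrel_stem but blue or turquoise is not meant.

How it is judged:
By the outcome, as a careful person would: the job done as asked, in the order asked, and still so for the second after the job is handed in, with the robot touching nothing.
It also fails if it takes over 67 s, if anything falls off the work surface, if the arm or the gripper's body presses on something with over 40 N, if the wrist force passes 120 N, or if a joint passes its speed limit or range.

## Working session

There is one attempt and no reset: what is moved stays moved. The work goes in short steps, Python scripts to look and compute and a tool call to move; the robot and the scene stay as the last step left them, time stands still between calls to the robot, and variables do not carry over. Pictures are saved under pics/ and viewed, about 8 in all and at most 12, crops included, and the job is handed in when it is done.

Besides the shell and the picture viewer there is one more tool, called after ">>>" by a JSON object that holds its "op" and its "data". move_arm: Moves the arm, as the interface text tells. Its arguments: {"type":"object","properties":{"deltas":{"type":"array","items":{"type":"array","items":{"type":"number"}}},"claw":{"type":"number"},"squeeze":{"type":"number"}},"required":["deltas"]}

```bash
mkdir -p pics
cat > h.py <<'E'
import numpy as np,cv2
from station import arm
def ray(cam,xy):
    c=arm.calibration(cam);K=np.array(c["intrinsics"]);T=np.array(c["T"])
    d=np.array([(xy[0]-K[0,2])/K[0,0],(xy[1]-K[1,2])/K[1,1]])
    u=d.copy()
    for _ in range(20): u=d/(1+c["k1"]*(u@u))
    return T[:3,3],T[:3,:3]@np.array([u[0],-u[1],-1.])
def atz(cam,xy,z):
    o,d=ray(cam,xy);return o+d*(z-o[2])/d[2]
def proj(cam,p):
    c=arm.calibration(cam);K=np.array(c["intrinsics"]);T=np.array(c["T"])
    q=T[:3,:3].T@(np.array(p)-T[:3,3]);u=np.array([q[0],-q[1]])/-q[2];u=u*(1+c["k1"]*(u@u))
    return K[:2,:2]@u+K[:2,2]
def tri(a,b):
    (o1,d1),(o2,d2)=ray("scene",a),ray("top",b)
    s=np.linalg.lstsq(np.c_[d1,-d2],o2-o1,rcond=None)[0]
    p,q=o1+s[0]*d1,o2+s[1]*d2
    return (p+q)/2,np.linalg.norm(p-q)
def save(cam,name,crop=None,s=1):
    im=arm.grab_frame(cam)[:,:,::-1]
    if crop: x0,y0,x1,y1=crop; im=im[y0:y1,x0:x1]
    cv2.imwrite("pics/"+name,cv2.resize(im,None,fx=s,fy=s,interpolation=cv2.INTER_CUBIC))
E
python3 - <<'E'
from h import *
np.set_printoptions(precision=4,suppress=True)
a=arm.grab_frame("scene");b=arm.grab_frame("top")
cv2.imwrite("pics/s0.png",a[:,:,::-1]);cv2.imwrite("pics/t0.png",b[:,:,::-1])
print(arm.tcp_to_grasp,arm.get_state())
for n in ["rest","anvil_zero","jaw_post","lock_tip","barrel_stem","tray","pulley_mid","bush_mid","loupe","oiler","driver","plate"]:
    r={c:arm.spot_point(n,c)[:3] for c in("scene","top")}
    for c in r: print(n,c,[(round(k["score"],2),np.round(k["xy"],1)) for k in r[c]])
    for i in r["scene"][:2]:
        for j in r["top"][:2]:
            p,e=tri(i["xy"],j["xy"])
            if e<.012: print("   ",p,round(e,4))
E
```

```text
0.1593 {'t': 0.1, 'q': array([-0.8379,  0.3593,  0.0112, -0.0003, -1.2241, -0.2881]), 'qd': array([-0.0002, -0.0018,  0.0027,  0.0003,  0.0001, -0.0004]), 'joint_efforts': array([ -0.0011, -58.4164,  29.3751,   7.0154,   0.0102,  -0.0001]), 'eef_pos': array([ 0.2903, -0.6092,  0.4038]), 'ee_rot': array([ 3.1401, -0.0001, -2.6969]), 'force': array([-0.5675,  0.5731,  0.0109]), 'moment': array([ 0.0008,  0.0225, -0.0051]), 'width': 0.08759887680548573}
rest scene [(0.7, array([313. , 169.4]))]
rest top [(0.78, array([175.1, 259.1]))]
    [0.5179 0.1243 0.0425] 0.0118
anvil_zero scene [(0.56, array([302.6, 176.2]))]
anvil_zero top [(0.72, array([190.1, 268.4])), (0.31, array([370.6, 290.3])), (0.23, array([124.2, 140.3]))]
    [0.4995 0.101  0.011 ] 0.0043
jaw_post scene []
jaw_post top [(0.81, array([164.6, 257.3]))]
lock_tip scene [(0.5, array([342. , 142.7])), (0.45, array([416.3, 225.2]))]
lock_tip top [(0.45, array([133.4, 257.5]))]
    [0.5248 0.197  0.1084] 0.0021
barrel_stem scene [(0.83, array([176.2, 237.6])), (0.82, array([208. , 205.2])), (0.71, array([234.8, 241.4]))]
barre
[... 378 characters left out ...]
371.3, 293.4]))]
    [ 0.4599 -0.2856  0.0056] 0.0063
bush_mid scene [(0.76, array([190.4, 270.8]))]
bush_mid top [(0.46, array([369.6, 218.9]))]
    [ 0.6153 -0.2856  0.0178] 0.0118
loupe scene [(0.69, array([224.7, 193.6])), (0.45, array([191.1, 270.4])), (0.43, array([178.4, 249.4]))]
loupe top [(0.56, array([290.5, 296.5]))]
    [ 0.4482 -0.1131  0.0184] 0.0016
oiler scene [(0.7, array([306.8, 286.6]))]
oiler top [(0.55, array([276.4, 144.3]))]
    [ 0.779  -0.0764 -0.0021] 0.0032
driver scene [(0.74, array([414.7, 224.8]))]
driver top [(0.65, array([125.4, 140.2]))]
    [ 0.7773  0.2586 -0.002 ] 0.0014
plate scene [(0.85, array([346.2, 254. ]))]
plate top [(0.83, array([214.1, 149.1]))]
```

View pics/s0.png

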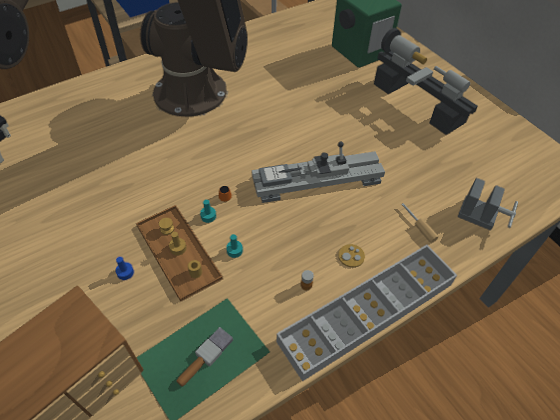

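View pics/t0.png

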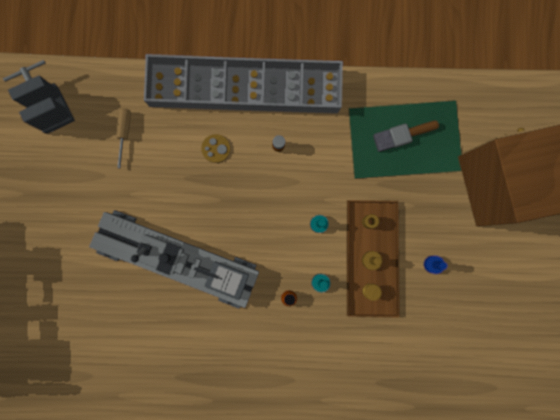

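The scene picture shows the caliper at (318,170) and the tray at (178,250). There are four stem-shaped parts: brass at scene (176,240) / top (373,261), turquoise at (208,210) and (235,245), and blue at (124,267). The brass one in the tray, tall-stemmed, fits the description. I'll confirm it and the caliper axis in one enlarged crop.

Run:
```python
from h import *
a=cv2.imread("pics/s0.png");b=cv2.imread("pics/t0.png")
A=cv2.resize(b[200:315,80:270],None,fx=4.2,fy=4.2,interpolation=cv2.INTER_CUBIC)[:, :798]
B=cv2.resize(a[195:275,130:250],(180*1,120))
cv2.imwrite("pics/c1.png",A)
B1=cv2.resize(a[200:300,130:230],(400,400),interpolation=cv2.INTER_CUBIC);B2=cv2.resize(b[200:320,330:430],(333,400),interpolation=cv2.INTER_CUBIC)
cv2.imwrite("pics/c2.png",np.hstack([B1,B2]))
for n in ["jaw","anvil","lock","barrel_stem"]:
  for c in ("scene","top"):
    for k in arm.masks_of(n,c)[:4]:
      m=k["pixels"]; print(n,c,round(k["score"],2),np.round(k["xy"],1),m.sum(),cv2.minAreaRect(np.argwhere(m)[:,::-1].astype(np.float32)))
print(proj("top",[.53,-.286,.0]),[atz("top",p,.046)for p in([373,261],)])
```

```text
jaw scene 0.84 [328.8 163.2] 843 ((325.8293762207031, 160.48236083984375), (32.3226318359375, 39.58980178833008), 77.47119140625)
jaw top 0.9 [160.6 255.5] 1419 ((159.93667602539062, 254.97738647460938), (53.813819885253906, 30.1357364654541), 19.65382194519043)
anvil scene 0.66 [296.2 170.6] 155 ((296.3554992675781, 172.7316436767578), (15.577566146850586, 17.40623664855957), 61.69924545288086)
anvil top 0.57 [196.8 272.2] 229 ((203.7772979736328, 268.3448791503906), (29.141380310058594, 18.275808334350586), 2.385944128036499)
lock scene 0.51 [340.5 146.7] 58 ((340.0, 149.0), (16.0, 4.0), 90.0)
lock top 0.67 [136.4 254.9] 70 ((137.5, 254.50001525878906), (5.656853675842285, 15.55634880065918), 45.0)
lock top 0.41 [123.6 126. ] 455 ((121.66462707519531, 137.01829528808594), (12.589195251464844, 58.41828155517578), 6.34019136428833)
barrel_stem scene 0.79 [173.9 242.9] 273 ((176.0, 244.50001525878906), (20.50609588623047, 17.677669525146484), 45.0)
barrel_stem scene 0.66 [236.2 248.6] 287 ((234.0, 246.0), (22.0, 16.0), 90.0)
barrel_stem scene 0.59 [209.  212.7] 232 ((206.6516876220703, 211.84271240234375), (21.19995880126953, 14.415971755981445), 57.9946174621582)
barrel_stem scene 0.57 [123.  267.2] 264 ((122.50001525878906, 268.5000305175781), (22.62741470336914, 15.55634880065918), 45.0)
barrel_stem top 0.75 [317.6 278.7] 292 ((320.5000305175781, 282.0000305175781), (19.091880798339844, 17.677669525146484), 45.0)
barrel_stem top 0.73 [433.1 263.5] 311 ((434.0000305175781, 263.5), (19.091880798339844, 19.091880798339844), 45.0)
barrel_stem top 0.67 [320.4 222.7] 291 ((319.0, 224.0), (18.0, 18.0), 90.0)
barrel_stem top 0.54 [372.  259.5] 307 ((371.5, 260.5), (19.0, 19.0), 90.0)
[369.83997709 259.76256625] [array([ 0.52888365, -0.28166106,  0.046     ])]
```

View pics/c1.png

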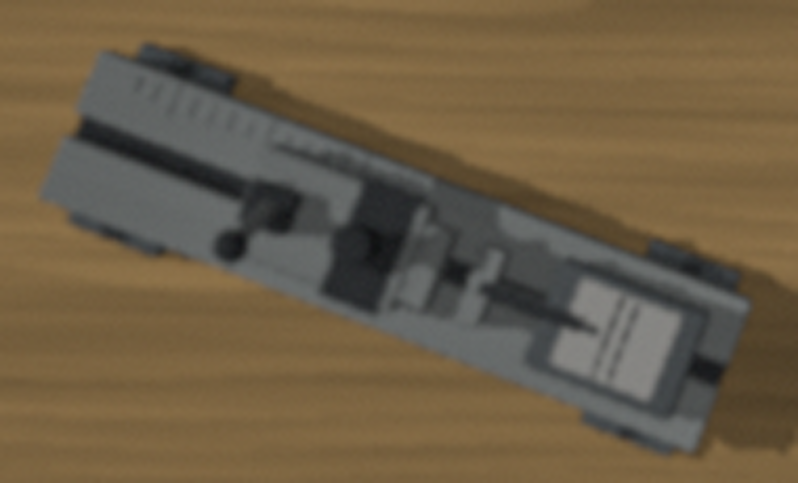

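View pics/c2.png

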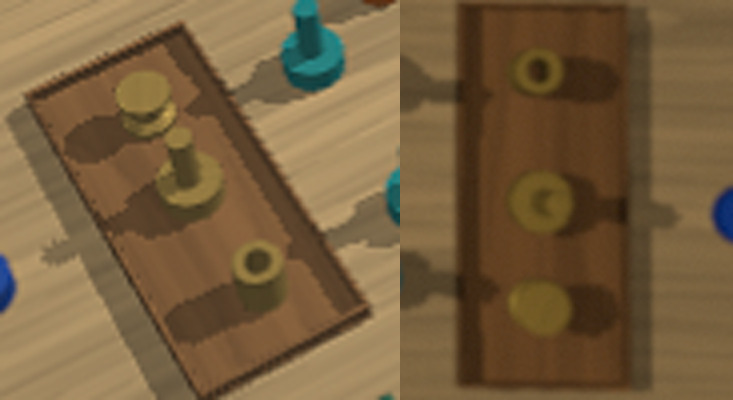

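The brass part with the tall stem is the middle one, at scene (176,240) / top (372,260). It has the pulley and bush on either side. The caliper crop shows the bed corners, the post at (358,243), the lever ball at (231,245) and the pointer at (590,325), all clear.

Run:
```python
from h import *
np.set_printoptions(precision=4,suppress=True)
P=lambda x,y:(80+(x+.5)/4.2-.5,200+(y+.5)/4.2-.5)
tl,bl,tr,br=[atz("top",P(*p),.036)[:2] for p in((103,55),(43,198),(748,303),(700,450))]
print("widths",np.linalg.norm(tl-bl),np.linalg.norm(tr-br),"len",np.linalg.norm(tl-tr),np.linalg.norm(bl-br))
L=(tl+bl)/2;R=(tr+br)/2;u=(L-R)/np.linalg.norm(L-R);v=np.array([u[1],-u[0]]);print("L,R",L,R,"u",u,np.degrees(np.arctan2(u[1],u[0])),"v",v)
def rel(n,p): d=p[:2]-R; print(n,p,"along",d@u,"across",d@v)
rel("az top",atz("top",(190.1,268.4),.036));rel("az sc",atz("scene",(302.6,176.2),.036))
rel("rest top",atz("top",(175.1,259.1),.036));rel("rest sc",atz("scene",(313,169.4),.036))
rel("post head",atz("top",P(358,243),.095));rel("post net",atz("top",(164.6,257.3),.077))
rel("ball",atz("top",P(231,245),.036+.032+.033));rel("ball net",atz("top",(133.4,257.5),.101))
rel("ball sc",atz("scene",(342,142.7),.101))
for n,z,xy in(("jawface top",.059,(438,212)),("jawface bot",.059,(402,308)),("anvil face a",.056,(486,252)),("anvil f b",.056,(465,318)),("pointer tip",.057,(597,328)),("line1",.057,(610,338)),("housing L",.053,(556,310))): rel(n,atz("top",P(*xy),z))
for k in("flange",(372.3,260.6),.022),("stemtop",(373.8,260.9),.064): print(k[0],atz("top",k[1],k[2]))
print("sc stem top",atz("scene",(130+180/4,200+133/4),.064),"sc foot-mid",atz("scene",(130+190/4,200+180/4),.022))
```

```text
widths 0.07608355182229166 0.07584002223532493 len 0.345160152695155 0.3488225428220491
L,R [0.5774 0.2954] [ 0.4626 -0.032 ] u [0.331  0.9436] 70.66941961951477 v [ 0.9436 -0.331 ]
az top [0.502  0.0987 0.036 ] along 0.13645879768940067 across -0.006030500449674112
az sc [0.5167 0.0851 0.036 ] along 0.1284237988352621 across 0.012285768594554367
rest top [0.5205 0.1308 0.036 ] along 0.17284928705094188 across 0.000775179814331374
rest sc [0.5109 0.1226 0.036 ] along 0.1619351374976523 across -0.005612400144243676
post head [0.5254 0.139  0.095 ] along 0.1822174190216131 across 0.0026539111366806825
post net [0.5251 0.1436 0.077 ] along 0.18642327941644696 across 0.0008670734147757167
ball [0.5231 0.1958 0.101 ] along 0.23506433519864253 across -0.01824871801560985
ball net [0.524  0.1982 0.101 ] along 0.23758371138682466 across -0.018272519312342722
ball sc [0.5194 0.2035 0.101 ] along 0.24107215645787716 across -0.024325020988495323
jawface top [0.5401 0.1092 0.059 ] along 0.15891962055172357 across 0.026480022449421728
jawface bot [0.4934 0.1244 0.059 ] along 0.1578052834420381 across -0.02266928459921183
anvil face a [0.5213 0.0855 0.056 ] along 0.13037741157239116 across 0.01653530377431623
anvil f b [0.4892 0.0943 0.056 ] along 0.12800980419862168 across -0.016701593395645857
pointer tip [0.4861 0.03   0.057 ] along 0.06630366099879109 across 0.0017186661368624942
line1 [0.4815 0.0235 0.057 ] along 0.05863815776501958 across -0.0005089770780444536
housing L [0.494  0.0507 0.053 ] along 0.08845113298610546 across 0.0022801981764131556
flange [ 0.529 -0.286  0.022]
stemtop [ 0.5297 -0.2789  0.064 ]
sc stem top [ 0.5299 -0.2838  0.064 ] sc foot-mid [ 0.5338 -0.2861  0.022 ]
```

>>> {"op": "move_arm", "data": {"deltas": [[12,38,0,0,0,2.3],[12,38,0,0,0,2.3],[12,38,0,0,0,2.3],[12,38,0,0,0,2.3],[12,38,0,0,0,2.3]], "claw": 0}}

```text
t: 2.12
eef_pos: [0.3505, -0.4177, 0.4046]
ee_rot: [-3.141, 0.0, -2.495]
force: [0.9, 0.3, 0.4]
width: 0.0879
```

>>> {"op": "move_arm", "data": {"deltas": [[12,38,0,0,0,2.3],[12,38,0,0,0,2.3],[12,38,0,0,0,2.3],[12,38,0,0,0,2.3],[12,38,0,0,0,2.3]]}}

```text
t: 2.53
eef_pos: [0.4104, -0.2275, 0.4051]
ee_rot: [-3.141, 0.001, -2.294]
force: [0.9, 0.3, -0.1]
width: 0.0877
```

>>> {"op": "move_arm", "data": {"deltas": [[12,38,0,0,0,2.3],[12,38,0,0,0,2.3],[12,38,0,0,0,2.3],[12,38,0,0,0,2.3],[12,38,0,0,0,2.3]]}}

```text
t: 2.95
eef_pos: [0.4704, -0.0373, 0.4052]
ee_rot: [-3.141, 0.001, -2.092]
force: [1.6, -1.1, -0.6]
width: 0.0875
```

>>> {"op": "move_arm", "data": {"deltas": [[12,38,-20,0,0,2.3],[12,38,-20,0,0,2.3],[12,38,-20,0,0,2.3],[12,38,-10,0,0,2.2],[0,0,0,0,0,0]]}}

```text
t: 3.37
eef_pos: [0.5174, 0.1101, 0.3363]
ee_rot: [3.141, -0.001, -1.93]
force: [0.8, -0.3, 0.5]
width: 0.0876
```

>>> {"op": "move_arm", "data": {"deltas": [[7,33,0,0,0,1.6],[0,0,-25,0,0,0],[0,0,-20,0,0,0],[0,0,0,0,0,0],[0,0,0,0,0,0]]}}

```text
t: 3.78
eef_pos: [0.5229, 0.1381, 0.2932]
ee_rot: [3.14, -0.002, -1.908]
force: [0.4, -0.2, 0.6]
width: 0.0878
```

Run:
```python
from h import *
np.set_printoptions(precision=4,suppress=True)
a=arm.grab_frame("scene");b=arm.grab_frame("top")
s=arm.get_state();print(s["eef_pos"],s["ee_rot"])
A=cv2.resize(a[110:220,240:400],(800,550),interpolation=cv2.INTER_CUBIC)[:,:,::-1].copy()
t=s["eef_pos"]
for z,c in((t[2]-.1593,(0,0,255)),(.241-.1593,(0,255,0)),(t[2]-.178,(255,0,0))):
    p=proj("scene",[t[0],t[1],z]); cv2.circle(A,(int((p[0]-240)*5),int((p[1]-110)*5)),4,c,-1)
cv2.imwrite("pics/s2.png",A)
```

```text
[0.5236 0.1382 0.2949] [-3.1404  0.0008 -1.9079]
```

View pics/s2.png

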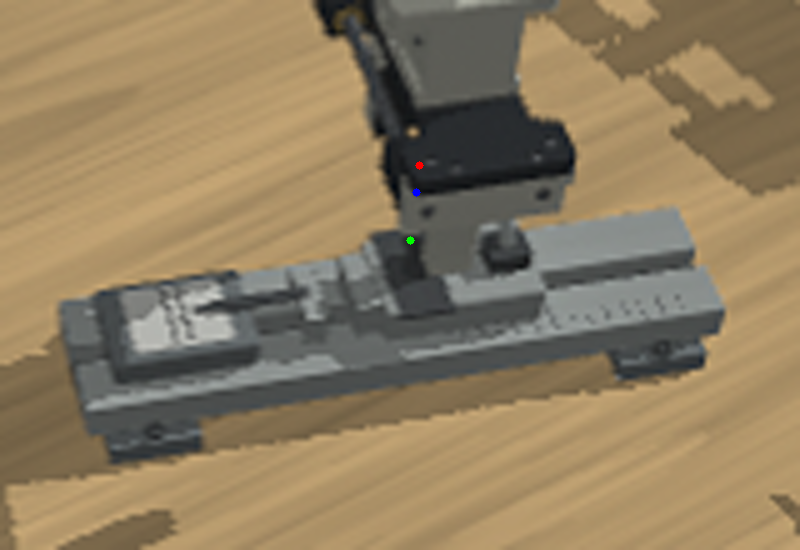

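>>> {"op": "move_arm", "data": {"deltas": [[2,5,0,0,0,0],[0,0,-20,0,0,0],[0,0,-20,0,0,0],[0,0,-14,0,0,0],[0,0,0,0,0,0]]}}

```text
t: 4.3
eef_pos: [0.5246, 0.1429, 0.2381]
ee_rot: [3.14, -0.002, -1.909]
force: [0.0, -0.5, -0.2]
width: 0.0878
```

>>> {"op": "move_arm", "data": {"deltas": [[0,0,0,0,0,0],[0,0,0,0,0,0],[0,0,0,0,0,0],[0,0,0,0,0,0],[0,0,0,0,0,0]], "claw": 255, "squeeze": 30}}

```text
t: 4.72
eef_pos: [0.5253, 0.1434, 0.2405]
ee_rot: [-3.141, 0.001, -1.908]
force: [0.4, 0.1, 0.3]
width: 0.0599
```

>>> {"op": "move_arm", "data": {"deltas": [[0,0,0,0,0,0],[0,0,0,0,0,0],[0,0,0,0,0,0],[0,0,0,0,0,0],[0,0,0,0,0,0]]}}

```text
t: 5.13
eef_pos: [0.5251, 0.1432, 0.2396]
ee_rot: [3.142, -0.0, -1.908]
force: [-0.2, -0.4, -0.6]
width: 0.0267
```

>>> {"op": "move_arm", "data": {"deltas": [[0,0,0,0,0,0],[0,0,0,0,0,0],[0,0,0,0,0,0],[0,0,0,0,0,0],[0,0,0,0,0,0]]}}

```text
t: 5.55
eef_pos: [0.5252, 0.1432, 0.2396]
ee_rot: [-3.141, -0.0, -1.908]
force: [2.6, -0.9, -2.7]
width: 0.0183
```

>>> {"op": "move_arm", "data": {"deltas": [[0,0,0,0,0,0],[0,0,0,0,0,0],[1,3,0,0,0,0],[1,3,0,0,0,0],[1,3,0,0,0,0]]}}

```text
t: 5.97
eef_pos: [0.5279, 0.1507, 0.2395]
ee_rot: [3.141, -0.003, -1.908]
force: [5.2, -11.3, 0.4]
width: 0.0183
```

Run:
```python
from h import *
s=arm.get_state();print(s["eef_pos"],s["force"],s["width"])
save("scene","s3.png",(240,110,400,220),5)
```

```text
[0.52791326 0.15074746 0.23952813] [  5.17127171 -11.28356064   0.39864675] 0.01825210344717584
```

View pics/s3.png

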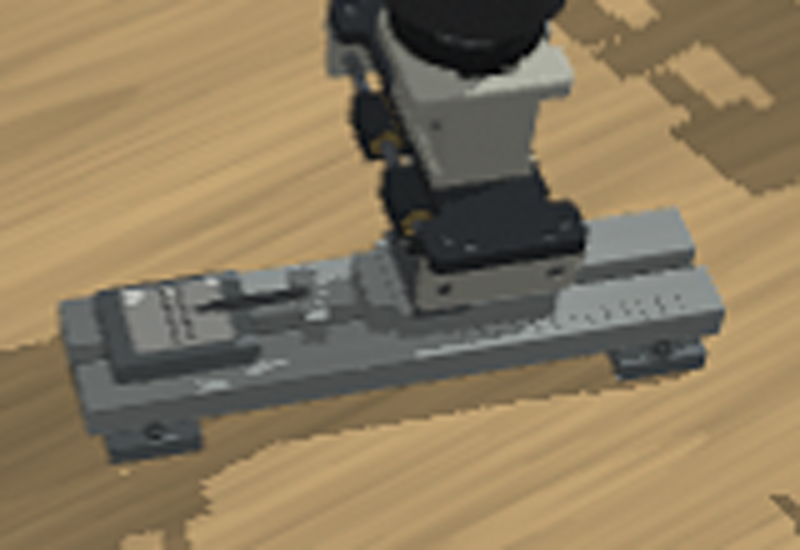

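>>> {"op": "move_arm", "data": {"deltas": [[2,6,0,0,0,0],[2,6,0,0,0,0],[2,6,0,0,0,0],[2,6,0,0,0,0],[2,5,0,0,0,0]]}}

```text
t: 6.43
eef_pos: [0.5382, 0.1797, 0.2395]
ee_rot: [3.141, -0.004, -1.908]
force: [5.3, -11.9, 1.2]
width: 0.0182
```

>>> {"op": "move_arm", "data": {"deltas": [[1,3,0,0,0,0],[1,2,0,0,0,0],[0,0,0,0,0,0],[0,0,0,0,0,0],[0,0,0,0,0,0]]}}

```text
t: 6.85
eef_pos: [0.5401, 0.185, 0.2395]
ee_rot: [3.141, -0.003, -1.908]
force: [5.5, -8.8, -0.3]
width: 0.0183
```

>>> {"op": "move_arm", "data": {"deltas": [[0,0,0,0,0,0],[0,0,0,0,0,0],[0,0,0,0,0,0],[0,0,0,0,0,0],[0,0,0,0,0,0]], "claw": 0}}

```text
t: 7.27
eef_pos: [0.5399, 0.1865, 0.2396]
ee_rot: [3.141, 0.0, -1.908]
force: [0.5, 0.5, -1.1]
width: 0.046
```

>>> {"op": "move_arm", "data": {"deltas": [[0,0,0,0,0,0],[0,0,0,0,0,0],[0,0,20,0,0,0],[0,0,30,0,0,0],[0,0,30,0,0,0]]}}

```text
t: 7.68
eef_pos: [0.5397, 0.1861, 0.3197]
ee_rot: [3.14, -0.002, -1.908]
force: [0.0, 1.3, -0.3]
width: 0.0799
```

>>> {"op": "move_arm", "data": {"deltas": [[-1,-39,10,0,0,-4],[-1,-39,0,0,0,-4],[-1,-39,0,0,0,-4],[-1,-39,0,0,0,-4],[-1,-39,0,0,0,-4]]}}

```text
t: 8.1
eef_pos: [0.5345, -0.0103, 0.33]
ee_rot: [-3.141, 0.001, -2.26]
force: [1.0, 0.1, -0.2]
width: 0.0876
```

```bash
cat > m.py <<'E'
from h import *
np.set_printoptions(precision=4,suppress=True)
a=arm.grab_frame("top")
R=np.array([.4626,-.032]);u=np.array([.331,.9436]);v=np.array([u[1],-u[0]])
for n,z in(("jaw_post",.077),("lock_tip",.101),("anvil_zero",.036),("rest",.036)):
    for k in arm.spot_point(n,"top")[:2]:
        p=atz("top",k["xy"],z)[:2];print(n,round(k["score"],2),k["xy"],p,(p-R)@u,(p-R)@v)
cv2.imwrite("pics/t3.png",cv2.resize(a[200:315,80:270],None,fx=4.2,fy=4.2,interpolation=cv2.INTER_CUBIC)[:,:,::-1])
E
python3 m.py
```

```text
jaw_post 0.95 [143.0, 247.6] [0.5432 0.1874] 0.23370092134694273 0.003463271320196165
lock_tip 0.61 [112.4, 250.1] [0.5372 0.2392] 0.28060059874088805 -0.019392175843259057
rest 0.74 [370.1, 257.9] [ 0.5349 -0.278 ] -0.20817549248994718 0.1496120331420278
```

View pics/t3.png

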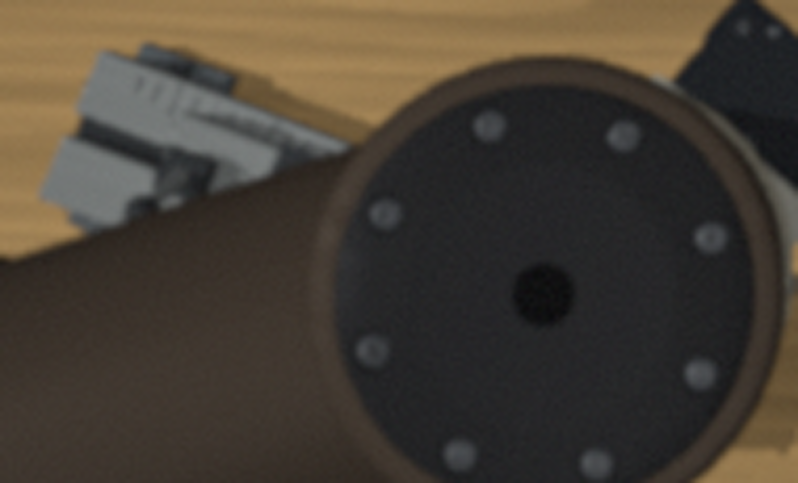

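>>> {"op": "move_arm", "data": {"deltas": [[-1,-39,0,0,0,-4],[-1,-39,0,0,0,-4],[-1,-39,0,0,0,-4],[-1,-39,0,0,0,-4],[-1,-39,0,0,0,-4]]}}

```text
t: 8.77
eef_pos: [0.5306, -0.2039, 0.3297]
ee_rot: [-3.141, 0.0, -2.606]
force: [1.0, 1.1, 0.4]
width: 0.0877
```

>>> {"op": "move_arm", "data": {"deltas": [[0,-39,-20,0,0,-4],[0,-39,-20,0,0,-4],[0,0,-10,0,0,0],[0,0,0,0,0,0],[0,0,0,0,0,0]]}}

```text
t: 9.18
eef_pos: [0.5305, -0.2771, 0.2809]
ee_rot: [3.141, -0.002, -2.744]
force: [-0.1, -0.0, 0.4]
width: 0.0873
```

```bash
sed -i 's/t3.png/t4.png/' m.py
cat >> m.py <<'E'
s=arm.get_state();t=s["eef_pos"];print(t,s["ee_rot"])
a=arm.grab_frame("scene")
A=cv2.resize(a[180:280,120:240],None,fx=4,fy=4,interpolation=cv2.INTER_CUBIC)[:,:,::-1].copy()
for z,c in((t[2]-.1593,(0,0,255)),(.046,(0,255,0)),(.064,(255,0,0))):
    p=proj("scene",[t[0],t[1],z]); cv2.circle(A,(int((p[0]-120)*4),int((p[1]-180)*4)),2,c,-1)
B=cv2.imread("pics/t4.png");A=cv2.copyMakeBorder(A,0,0,0,B.shape[1]-A.shape[1],cv2.BORDER_CONSTANT)
cv2.imwrite("pics/c4.png",cv2.resize(np.vstack([B,A]),None,fx=.68,fy=.68))
E
python3 m.py
```

```text
jaw_post 0.58 [141.6, 248.5] [0.5414 0.1901] 0.235606354413754 0.0008185432776115636
lock_tip 0.67 [112.2, 249.3] [0.5387 0.2397] 0.2815539848573775 -0.018101681875250852
anvil_zero 0.82 [193.6, 266.9] [0.5053 0.0916] 0.13077406496831875 -0.0005830500356385077
rest 0.88 [179.2, 260.5] [0.5178 0.1222] 0.16375238987321702 0.0010785426516601998
[ 0.5307 -0.2767  0.2828] [-3.1405  0.0016 -2.7433]
```

View pics/c4.png

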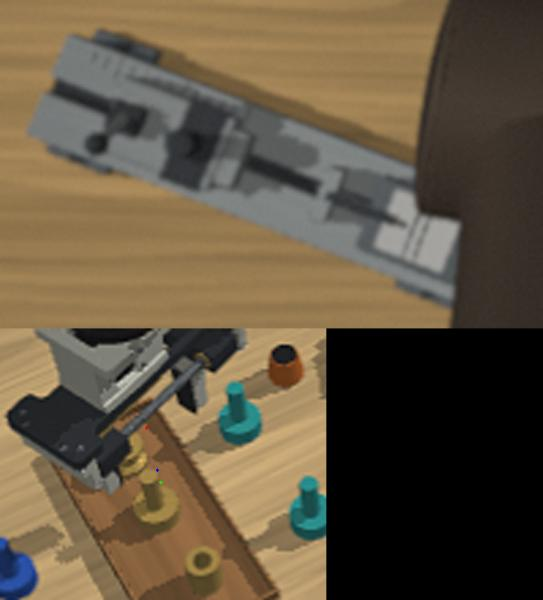

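>>> {"op": "move_arm", "data": {"deltas": [[-1,-7,0,0,0,0],[0,0,-25,0,0,0],[0,0,-25,0,0,0],[0,0,-15,0,0,0],[0,0,-9,0,0,0]]}}

```text
t: 9.9
eef_pos: [0.5284, -0.285, 0.2059]
ee_rot: [3.14, -0.002, -2.746]
force: [-0.4, 0.2, 0.8]
width: 0.0876
```

>>> {"op": "move_arm", "data": {"deltas": [[0,0,0,0,0,0],[0,0,0,0,0,0],[0,0,0,0,0,0],[0,0,0,0,0,0],[0,0,0,0,0,0]], "claw": 255, "squeeze": 20}}

```text
t: 10.32
eef_pos: [0.5294, -0.285, 0.2087]
ee_rot: [-3.14, 0.002, -2.745]
force: [0.4, -0.8, 0.0]
width: 0.0597
```

>>> {"op": "move_arm", "data": {"deltas": [[0,0,0,0,0,0],[0,0,0,0,0,0],[0,0,0,0,0,0],[0,0,0,0,0,0],[0,0,0,0,0,0]]}}

```text
t: 10.73
eef_pos: [0.5291, -0.2849, 0.2076]
ee_rot: [-3.142, 0.0, -2.746]
force: [0.1, -0.0, -0.5]
width: 0.0266
```

>>> {"op": "move_arm", "data": {"deltas": [[0,0,0,0,0,0],[0,0,0,0,0,0],[0,0,0,0,0,0],[0,0,0,0,0,0],[0,0,0,0,0,0]]}}

```text
t: 11.15
eef_pos: [0.5291, -0.285, 0.2075]
ee_rot: [-3.142, 0.0, -2.746]
force: [0.0, -0.6, -0.8]
width: 0.0149
```

>>> {"op": "move_arm", "data": {"deltas": [[0,0,5,0,0,0],[0,0,10,0,0,0],[0,0,20,0,0,0],[0,0,30,0,0,0],[0,0,35,0,0,0]]}}

```text
t: 11.57
eef_pos: [0.5283, -0.2847, 0.3078]
ee_rot: [3.139, -0.003, -2.746]
force: [1.7, 0.3, -2.2]
width: 0.0146
```

Run:
```python
from h import *
s=arm.get_state();print(s["eef_pos"],s["ee_rot"],s["force"],s["width"])
save("scene","s5.png",(100,150,260,270),4)
```

```text
[ 0.52825523 -0.28469619  0.30780454] [ 3.13936731e+00 -2.77713851e-03 -2.74594028e+00] [ 1.66964639  0.34151318 -2.21742375] 0.0145854514585943
```

View pics/s5.png

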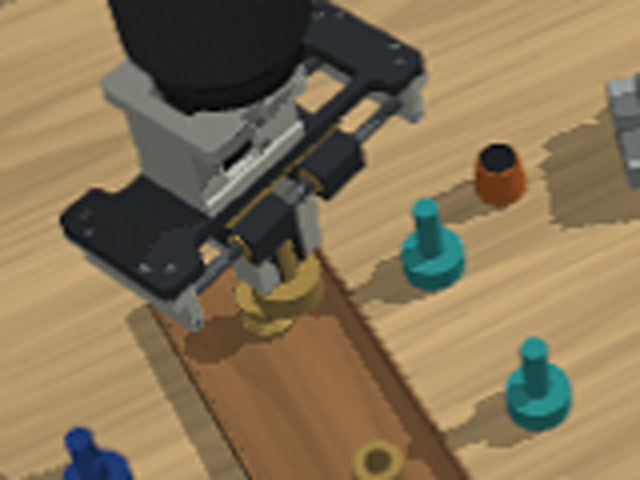

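>>> {"op": "move_arm", "data": {"deltas": [[-1,37,0,0,0,4.4],[-1,37,0,0,0,4.4],[-1,37,0,0,0,4.4],[-1,37,0,0,0,4.4],[-1,37,0,0,0,4.4]]}}

```text
t: 12.03
eef_pos: [0.5235, -0.0985, 0.3085]
ee_rot: [-3.141, 0.001, -2.358]
force: [1.8, -0.1, -1.8]
width: 0.015
```

>>> {"op": "move_arm", "data": {"deltas": [[-1,37,0,0,0,4.4],[-1,37,0,0,0,4.4],[-1,37,0,0,0,4.4],[-1,37,0,0,0,4.4],[-1,37,0,0,0,4.4]]}}

```text
t: 12.45
eef_pos: [0.5185, 0.0868, 0.3085]
ee_rot: [-3.141, 0.001, -1.974]
force: [0.2, 0.2, -1.4]
width: 0.0148
```

>>> {"op": "move_arm", "data": {"deltas": [[-1,37,0,0,0,4.0],[0,0,0,0,0,0],[0,0,0,0,0,0],[0,0,0,0,0,0],[0,0,0,0,0,0]]}}

```text
t: 12.87
eef_pos: [0.5179, 0.1213, 0.3078]
ee_rot: [3.141, -0.0, -1.909]
force: [-0.8, -1.0, -1.1]
width: 0.015
```

>>> {"op": "move_arm", "data": {"deltas": [[-1,0,-25,0,0,0],[0,0,-20,0,0,0],[0,0,-12,0,0,0],[0,0,-6,0,0,0],[0,0,0,0,0,0]]}}

```text
t: 13.28
eef_pos: [0.5168, 0.1208, 0.2434]
ee_rot: [3.14, -0.002, -1.91]
force: [-0.0, -0.6, -0.9]
width: 0.0148
```

>>> {"op": "move_arm", "data": {"deltas": [[0,0,-1,0,0,0],[0,0,-1,0,0,0],[0,0,-1,0,0,0],[0,0,-1,0,0,0],[0,0,0,0,0,0]]}}

```text
t: 13.7
eef_pos: [0.5171, 0.1221, 0.2409]
ee_rot: [-3.141, 0.001, -1.908]
force: [-0.1, 0.1, -1.2]
width: 0.0149
```

>>> {"op": "move_arm", "data": {"deltas": [[0,0,-1,0,0,0],[0,0,0,0,0,0],[0,0,0,0,0,0],[0,0,0,0,0,0],[0,0,0,0,0,0]]}}

```text
t: 14.12
eef_pos: [0.5171, 0.1221, 0.2396]
ee_rot: [-3.142, 0.0, -1.908]
force: [-0.4, 0.3, -1.1]
width: 0.0144
```

>>> {"op": "move_arm", "data": {"deltas": [[0,0,-1,0,0,0],[0,0,0,0,0,0],[0,0,-0.5,0,0,0],[0,0,0,0,0,0],[0,0,0,0,0,0]]}}

```text
t: 14.53
eef_pos: [0.5171, 0.1221, 0.2394]
ee_rot: [-3.141, 0.0, -1.907]
force: [-4.8, -0.5, 11.8]
width: 0.015
```

Contact with the bed. I'll release, then rise.

>>> {"op": "move_arm", "data": {"deltas": [[0,0,0.5,0,0,0],[0,0,0.5,0,0,0],[0,0,0,0,0,0],[0,0,0,0,0,0],[0,0,0,0,0,0]]}}

```text
t: 14.95
eef_pos: [0.5172, 0.1221, 0.2394]
ee_rot: [-3.141, 0.0, -1.908]
force: [-2.2, -1.2, 6.2]
width: 0.0149
```

>>> {"op": "move_arm", "data": {"deltas": [[0,0,0,0,0,0],[0,0,0,0,0,0],[0,0,0,0,0,0],[0,0,0,0,0,0],[0,0,0,0,0,0]], "claw": 0}}

```text
t: 15.37
eef_pos: [0.5171, 0.1221, 0.2389]
ee_rot: [3.141, -0.0, -1.908]
force: [0.2, 0.2, -0.1]
width: 0.0426
```

>>> {"op": "move_arm", "data": {"deltas": [[0,0,0,0,0,0],[0,0,15,0,0,0],[0,0,20,0,0,0],[0,0,25,0,0,0],[0,0,25,0,0,0]]}}

```text
t: 15.78
eef_pos: [0.5168, 0.1219, 0.3246]
ee_rot: [3.141, -0.001, -1.908]
force: [0.2, 0.5, -0.3]
width: 0.0762
```

>>> {"op": "move_arm", "data": {"deltas": [[11,32,0,0,0,0],[12,32,0,0,0,0],[0,0,-30,0,0,0],[0,0,-25,0,0,0],[0,0,-15,0,0,0]]}}

```text
t: 16.2
eef_pos: [0.5393, 0.1862, 0.2516]
ee_rot: [3.14, -0.002, -1.908]
force: [-0.2, -0.8, 0.2]
width: 0.0879
```

>>> {"op": "move_arm", "data": {"deltas": [[0,0,-14,0,0,0],[0,0,0,0,0,0],[0,0,0,0,0,0],[0,0,0,0,0,0],[0,0,0,0,0,0]]}}

```text
t: 16.62
eef_pos: [0.5405, 0.1863, 0.2413]
ee_rot: [-3.14, 0.002, -1.908]
force: [-0.8, 0.5, 0.5]
width: 0.0877
```

>>> {"op": "move_arm", "data": {"deltas": [[0,0,0,0,0,0],[0,0,0,0,0,0],[0,0,0,0,0,0],[0,0,0,0,0,0],[0,0,0,0,0,0]], "claw": 255, "squeeze": 30}}

```text
t: 17.03
eef_pos: [0.5401, 0.1861, 0.2403]
ee_rot: [-3.141, 0.0, -1.908]
force: [0.0, 1.2, 0.1]
width: 0.0596
```

>>> {"op": "move_arm", "data": {"deltas": [[0,0,0,0,0,0],[0,0,0,0,0,0],[0,0,0,0,0,0],[0,0,0,0,0,0],[0,0,0,0,0,0]]}}

```text
t: 17.45
eef_pos: [0.5401, 0.1861, 0.24]
ee_rot: [3.142, -0.0, -1.908]
force: [0.3, 0.5, 0.5]
width: 0.0264
```

>>> {"op": "move_arm", "data": {"deltas": [[0,0,0,0,0,0],[0,0,0,0,0,0],[0,0,0,0,0,0],[0,0,0,0,0,0],[0,0,0,0,0,0]]}}

```text
t: 17.87
eef_pos: [0.5403, 0.186, 0.2401]
ee_rot: [-3.141, 0.0, -1.908]
force: [4.3, -1.9, -2.6]
width: 0.0184
```

Run:
```python
from h import *
s=arm.get_state();print(s["eef_pos"],s["ee_rot"],s["force"],s["width"])
a=arm.grab_frame("scene")[110:220,240:400,::-1];b=arm.grab_frame("top")[220:315,130:270,::-1]
cv2.imwrite("pics/s6.png",cv2.resize(a,None,fx=5,fy=5,interpolation=cv2.INTER_CUBIC));cv2.imwrite("pics/t6.png",cv2.resize(b,None,fx=5,fy=5,interpolation=cv2.INTER_CUBIC))
```

```text
[0.54032445 0.18597714 0.2400682 ] [-3.14112756e+00  1.20435660e-04 -1.90791875e+00] [ 4.2980595  -1.89510113 -2.58843161] 0.01842493667469813
```

View pics/s6.png

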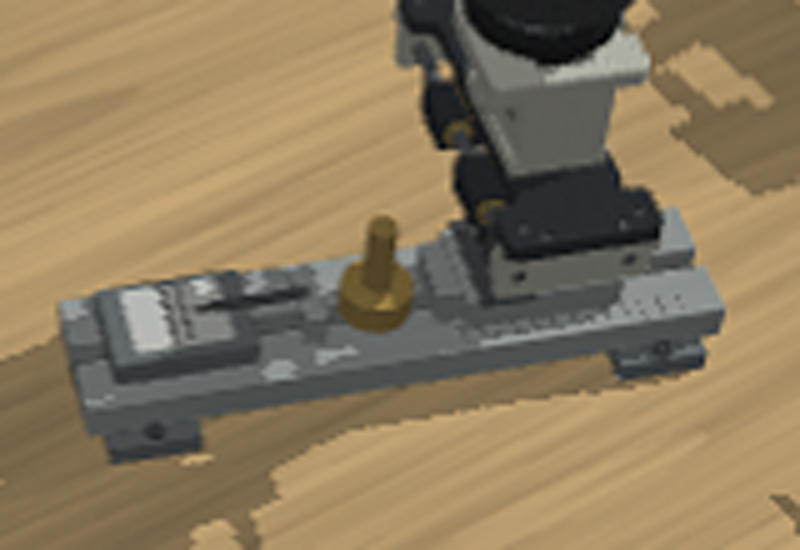

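>>> {"op": "move_arm", "data": {"deltas": [[-1.3,-3.8,0,0,0,0],[-1.3,-3.8,0,0,0,0],[-1.3,-3.8,0,0,0,0],[-1.3,-3.8,0,0,0,0],[-1.3,-3.8,0,0,0,0]]}}

```text
t: 18.38
eef_pos: [0.5343, 0.169, 0.2401]
ee_rot: [-3.14, 0.005, -1.908]
force: [4.3, 9.9, -8.1]
width: 0.0181
```

```bash
cat > f.py <<'E'
import sys
from h import *
s=arm.get_state();t=s["eef_pos"];d=t[:2]-[.4626,-.032];u=np.array([.331,.9436])
a=arm.grab_frame("scene");b=arm.grab_frame("top");np.save(f"f{sys.argv[1]}.npy",np.stack([a,b]))
print("along",round(d@u*1000,1),"across",round((d[0]*u[1]-d[1]*u[0])*1e3,1),"F along",round(s["force"][:2]@u,2),"w",s["width"])
# brightness profile along the pointer line on scale plate (scene and top): straight line at z=.057
for c,im in(("scene",a),("top",b)):
    g=im.astype(np.float32).mean(2)
    row=[]
    for al in np.arange(.040,.090,.002):
        x=np.array([.4626,-.032])+u*al
        vals=[]
        for off in(-.001,.0005,.002):
            p=proj(c,[x[0]+u[1]*off,x[1]-u[0]*off,.057]);vals.append(cv2.getRectSubPix(g,(1,1),(float(p[0]),float(p[1])))[0,0])
        row.append(int(min(vals)))
    print(c,row)
E
python3 f.py 1
```

```text
along 213.4 across 1.1 F along 10.74 w 0.018110627309845126
scene [127, 127, 128, 129, 127, 105, 95, 111, 119, 100, 93, 110, 108, 85, 64, 51, 51, 51, 46, 42, 44, 44, 45, 47, 49]
top [103, 103, 103, 103, 101, 90, 80, 88, 97, 93, 83, 89, 91, 81, 69, 69, 70, 63, 52, 44, 40, 39, 37, 35, 35]
```

>>> {"op": "move_arm", "data": {"deltas": [[-0.6,-1.7,0,0,0,0],[-0.6,-1.7,0,0,0,0],[-0.6,-1.7,0,0,0,0],[-0.6,-1.7,0,0,0,0],[-0.6,-1.7,0,0,0,0]]}}

```text
t: 18.9
eef_pos: [0.5314, 0.1611, 0.2402]
ee_rot: [-3.14, 0.006, -1.907]
force: [3.5, 13.2, -8.4]
width: 0.0181
```

```bash
python3 f.py 2
```

```text
along 205.0 across 1.0 F along 13.65 w 0.018099905792008462
scene [128, 128, 128, 129, 127, 105, 96, 111, 121, 97, 65, 60, 79, 79, 66, 53, 46, 49, 46, 43, 45, 44, 45, 47, 49]
top [104, 104, 103, 103, 101, 90, 80, 88, 97, 92, 73, 69, 71, 65, 59, 50, 40, 37, 41, 41, 40, 40, 37, 36, 36]
```

>>> {"op": "move_arm", "data": {"deltas": [[-0.4,-1.1,0,0,0,0],[-0.4,-1.1,0,0,0,0],[-0.4,-1.0,0,0,0,0],[-0.3,-1.0,0,0,0,0],[0,0,0,0,0,0]]}}

```text
t: 19.42
eef_pos: [0.53, 0.1572, 0.2402]
ee_rot: [-3.14, 0.007, -1.907]
force: [3.8, 13.1, -9.0]
width: 0.0185
```

```bash
python3 f.py 3
```

```text
along 200.9 across 1.0 F along 13.59 w 0.018464895180532914
scene [128, 128, 128, 129, 127, 106, 93, 90, 82, 47, 46, 60, 66, 54, 45, 44, 48, 50, 47, 43, 45, 44, 45, 46, 49]
top [103, 103, 104, 104, 102, 90, 81, 84, 78, 63, 54, 63, 66, 54, 44, 41, 40, 41, 41, 41, 40, 39, 36, 36, 37]
```

>>> {"op": "move_arm", "data": {"deltas": [[0,0,0,0,0,0],[0,0,0,0,0,0],[0,0,0,0,0,0],[0,0,0,0,0,0],[0,0,0,0,0,0]], "claw": 0}}

```text
t: 19.93
eef_pos: [0.5288, 0.1541, 0.2401]
ee_rot: [3.141, -0.0, -1.908]
force: [-0.4, 0.3, 0.6]
width: 0.0459
```

>>> {"op": "move_arm", "data": {"deltas": [[0,0,0,0,0,0],[0,0,10,0,0,0],[0,0,20,0,0,0],[0,0,30,0,0,0],[0,0,30,0,0,0]]}}

```text
t: 20.35
eef_pos: [0.5287, 0.154, 0.3313]
ee_rot: [3.141, -0.002, -1.908]
force: [0.6, 0.1, -0.1]
width: 0.0795
```

```bash
python3 f.py 4; python3 m.py | grep lock
```

```text
along 197.4 across 0.8 F along 0.29 w 0.07953245813510243
scene [123, 123, 121, 123, 123, 102, 90, 89, 82, 56, 61, 75, 78, 65, 58, 57, 61, 64, 64, 58, 59, 56, 57, 59, 62]
top [102, 102, 102, 103, 102, 96, 87, 87, 82, 68, 59, 68, 71, 65, 56, 55, 52, 52, 56, 56, 54, 53, 51, 51, 50]
```

>>> {"op": "move_arm", "data": {"deltas": [[3.5,26,0,0,0,0],[3.5,26,0,0,0,0],[0,0,-25,0,0,0],[0,0,-15,0,0,0],[0,0,0,0,0,0]]}}

```text
t: 21.17
eef_pos: [0.5348, 0.206, 0.2858]
ee_rot: [3.137, -0.006, -1.908]
force: [-0.4, -0.2, -0.1]
width: 0.0874
```

Run:
```python
from h import *
s=arm.get_state();t=s["eef_pos"];print(t,s["force"])
a=arm.grab_frame("scene")
for k in arm.spot_point("lock_tip","scene")[:2]: print(k,atz("scene",k["xy"],.102))
A=cv2.resize(a[110:200,270:400],None,fx=6,fy=6,interpolation=cv2.INTER_CUBIC)[:,:,::-1].copy()
R=np.array([.4626,-.032]);u=np.array([.331,.9436]);v=np.array([u[1],-u[0]])
for al,ac,z,c in((.248,-.02,.102,(0,0,255)),(.248,.0226,.101,(0,255,0)),(.200,0,.095,(255,0,0))):
    x=R+al*u+ac*v;p=proj("scene",[*x,z]);cv2.circle(A,(int((p[0]-270)*6),int((p[1]-110)*6)),4,c,-1)
cv2.imwrite("pics/s7.png",A)
```

```text
[0.53475649 0.2060137  0.28584669] [-0.35470659 -0.19284054 -0.13901284]
{'xy': [346.0, 143.2], 'score': 0.55} [0.52710914 0.21064648 0.102     ]
{'xy': [224.9, 196.6], 'score': 0.36} [ 0.52225199 -0.14500044  0.102     ]
```

View pics/s7.png

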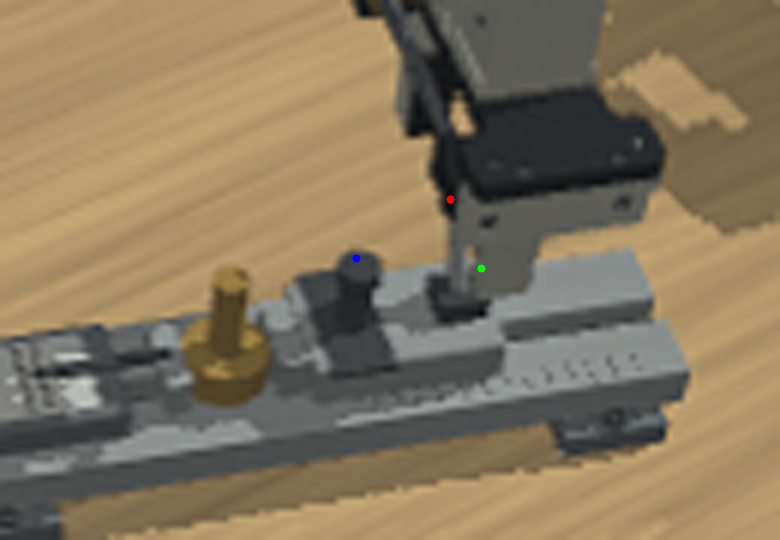

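>>> {"op": "move_arm", "data": {"deltas": [[0,0,-12,0,0,0],[0,0,-8,0,0,0],[5.7,-2,0,0,0,0],[5.7,-2,0,0,0,0],[5.7,-2,0,0,0,0]]}}

```text
t: 21.68
eef_pos: [0.5541, 0.2002, 0.2709]
ee_rot: [-3.141, 0.001, -1.908]
force: [-0.7, 0.1, -0.0]
width: 0.0877
```

>>> {"op": "move_arm", "data": {"deltas": [[5.7,-2,0,0,0,0],[5.7,-2,0,0,0,0],[5.7,-2,0,0,0,0],[3.8,-1.3,0,0,0,0],[3.8,-1.3,0,0,0,0]]}}

```text
t: 22.1
eef_pos: [0.5783, 0.1915, 0.2701]
ee_rot: [3.142, 0.0, -1.908]
force: [-2.2, 1.5, 1.3]
width: 0.0877
```

>>> {"op": "move_arm", "data": {"deltas": [[3.8,-1.3,0,0,0,0],[3.8,-1.3,0,0,0,0],[2.8,-1,0,0,0,0],[1.9,-0.7,0,0,0,0],[0,0,0,0,0,0]]}}

```text
t: 22.52
eef_pos: [0.5905, 0.1873, 0.2699]
ee_rot: [-3.142, -0.0, -1.908]
force: [-1.3, 0.2, 0.1]
width: 0.0874
```

>>> {"op": "move_arm", "data": {"deltas": [[1.9,-0.7,0,0,0,0],[1.9,-0.7,0,0,0,0],[0,0,0,0,0,0],[0,0,0,0,0,0],[0,0,0,0,0,0]]}}

```text
t: 22.93
eef_pos: [0.5939, 0.1861, 0.27]
ee_rot: [3.142, -0.0, -1.908]
force: [-1.6, 0.6, -0.6]
width: 0.0876
```

>>> {"op": "move_arm", "data": {"deltas": [[1,-0.3,0,0,0,0],[1,-0.3,0,0,0,0],[0,0,0,0,0,0],[0,0,0,0,0,0],[0,0,0,0,0,0]]}}

```text
t: 23.35
eef_pos: [0.596, 0.1854, 0.2701]
ee_rot: [-3.142, -0.0, -1.908]
force: [-2.6, 0.3, -1.0]
width: 0.0877
```

>>> {"op": "move_arm", "data": {"deltas": [[1,-0.3,0,0,0,0],[1,-0.3,0,0,0,0],[0,0,0,0,0,0],[0,0,0,0,0,0],[0,0,0,0,0,0]]}}

```text
t: 23.77
eef_pos: [0.5981, 0.1849, 0.2701]
ee_rot: [-3.141, 0.0, -1.908]
force: [-0.7, 1.4, -0.2]
width: 0.0874
```

>>> {"op": "move_arm", "data": {"deltas": [[1,-0.3,0,0,0,0],[1,-0.3,0,0,0,0],[0,0,0,0,0,0],[0,0,0,0,0,0],[0,0,0,0,0,0]]}}

```text
t: 24.18
eef_pos: [0.5999, 0.1843, 0.2701]
ee_rot: [3.142, -0.0, -1.908]
force: [-3.1, 1.4, -0.1]
width: 0.0875
```

>>> {"op": "move_arm", "data": {"deltas": [[1,-0.3,0,0,0,0],[1,-0.3,0,0,0,0],[0,0,0,0,0,0],[0,0,0,0,0,0],[0,0,0,0,0,0]]}}

```text
t: 24.6
eef_pos: [0.6009, 0.1839, 0.2696]
ee_rot: [3.139, -0.001, -1.908]
force: [-8.4, 3.4, 1.6]
width: 0.0876
```

>>> {"op": "move_arm", "data": {"deltas": [[1,-0.3,0,0,0,0],[0,0,0,0,0,0],[0,0,0,0,0,0],[-1.9,0.7,0,0,0,0],[-3.8,1.3,0,0,0,0]]}}

```text
t: 25.02
eef_pos: [0.5976, 0.1855, 0.2703]
ee_rot: [-3.141, 0.0, -1.908]
force: [0.7, 0.7, 0.1]
width: 0.0877
```

>>> {"op": "move_arm", "data": {"deltas": [[-3.8,1.3,0,0,0,0],[0,0,25,0,0,0],[0,0,30,0,0,0],[0,0,35,0,0,0],[0,0,35,0,0,0]]}}

```text
t: 25.43
eef_pos: [0.5935, 0.1865, 0.3966]
ee_rot: [-3.141, -0.0, -1.908]
force: [1.3, 0.1, -0.3]
width: 0.0882
```

>>> {"op": "move_arm", "data": {"deltas": [[-10,-38,0,0,0,0],[-10,-38,0,0,0,0],[-10,-38,0,0,0,0],[-10,-38,0,0,0,0],[-10,-38,0,0,0,0]]}}

```text
t: 25.85
eef_pos: [0.5428, -0.0049, 0.3958]
ee_rot: [-3.14, 0.001, -1.907]
force: [1.0, 0.1, 0.4]
width: 0.0879
```

>>> {"op": "move_arm", "data": {"deltas": [[-10,-38,0,0,0,0],[-10,-38,0,0,0,0],[-10,-38,0,0,0,0],[0,-38,0,0,0,0],[0,-38,0,0,0,0]]}}

```text
t: 26.27
eef_pos: [0.5127, -0.1952, 0.3962]
ee_rot: [-3.139, 0.0, -1.908]
force: [1.2, 0.9, 0.9]
width: 0.0875
```

```bash
python3 f.py 8
python3 - <<'E'
from h import *
a,b=np.load("f8.npy")
A=cv2.resize(a[120:220,240:400],(800,500),interpolation=cv2.INTER_CUBIC)[:300];A=cv2.resize(a[125:195,250:390],(560,280),interpolation=cv2.INTER_CUBIC);B=cv2.resize(b[200:315,80:270],(560,339),interpolation=cv2.INTER_CUBIC)
cv2.imwrite("pics/c8.png",np.vstack([A,B])[:600,:,::-1])
R=np.array([.4626,-.032]);u=np.array([.331,.9436]);v=np.array([u[1],-u[0]])
for c in("scene","top"):
  for k in arm.spot_point("lock_tip",c)[:2]:
    d=atz(c,k["xy"],.101)[:2]-R;print(c,k,d@u,d@v)
E
```

```text
along -137.4 across 101.3 F along 1.22 w 0.08754832074011906
scene [172, 172, 173, 174, 172, 143, 125, 114, 99, 54, 56, 73, 76, 62, 55, 54, 58, 62, 62, 56, 57, 55, 55, 58, 61]
top [58, 58, 58, 57, 58, 58, 57, 57, 57, 57, 57, 57, 57, 57, 57, 56, 57, 57, 57, 56, 57, 57, 56, 56, 56]
scene {'xy': [349.9, 152.5], 'score': 0.42} 0.24991835465395662 0.014411521167681865
```

View pics/c8.png

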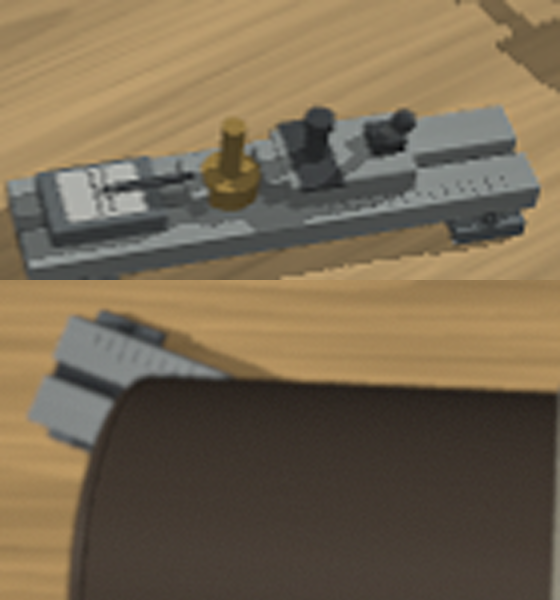

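The lever ball sits at scene (350.5,155), where full-over projects to (350.2,154.7). The pointer tip is between the two lines, the barrel stands between the faces, and the arm is clear.

```bash
python3 -c "
from station import arm
print(arm.job_done())"
```

```text
the job is handed in; nothing more can be done
None
```

The job is done and handed in at about 26 s of the 67 s allowed. The barrel is measured in the caliper and the lock lever is swung over, with the arm clear of everything.

**What I did:**
- I slid the jaw open to about 65 mm by pinching its thumb post.
- I took the brass barrel from the middle of the tray, stood it on the bed at rest, and closed the jaw on it in small steps.
- I released the post, then pushed the lock lever away from the robot until it met its stop at about 9 N.

**Last checks:**
- **Pointer:** in the scene camera its tip stands between the two lines, at an anvil travel of about 8–9 mm. It kept that reading after the post was released and after the lever was swung. No reading came near the 17 mm limit.
- **Lever:** by hand from the picture, the ball is within about 1 pixel of where fully over should appear. The network's own, low-scoring reading put it about 8 mm short across the bed. I relied on the picture and the force rise at the stop.
- **Top camera:** the arm blocked its view in the final look, so the last check rests on the scene camera alone.
- **Other things:** I did not check the bystanders and other tray parts again at the end. The last picture of the tray, with the barrel lifted, showed the pulley, bush and loupe in place, and nothing after that came near them.

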